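# Run a load of steel cups through the ultrasonic cleaner

## Task

Lift the lid off the ultrasonic cleaner by its knob and lay it knob-up in the middle of the black rubber mat, then put every used steel cup from the blue mat into the tank, where they rest on the floor of the tank. Put the lid back so that it sits flat and fully home on the tank, and only then press the keys fully down one at a time, letting each come up again: the small left key, the small right key, then the large middle key (left and right as seen from the robot). Leave everything else on the table where it stands.

Things in the scene. Friction and masses are not known exactly. Their poses are not given: they have to be found in the camera images.
- cleaner: ultrasonic cleaner, a fixed white box 290 mm (x) by 230 mm (y) by 120 mm high, on the left or right of the table. Origin: centre of its underside; z up, its front with the keys faces its -x (roughly the robot). Its top is flat at 120 mm, with a round tank sunk in it (see tank_mouth) and three keys along its front edge
- tank_mouth (a point): centre of the tank's round mouth, at the height of the cleaner's flat top (z 0.120), 30 mm behind the middle of the top; axes as the cleaner's. The tank is upright, inner radius 90 mm, 64 mm deep to a flat floor
- lid: loose round steel lid, 0.32 kg (varies). Origin: centre of its underside; z towards the knob. A tapered plug 10 mm high (radius 76 mm below, 84 mm above) enters the tank; over it a flat plate of radius 102 mm, 4 mm thick (10 to 14 mm above the origin) rests on the cleaner's top, so that the origin lies 10 mm below tank_mouth when home. Off the tank it stands on its plug
- lid_knob (a point): middle of the lid's black mushroom knob, 39 mm above the lid's origin: a round head 32 mm across and 22 mm high (28 to 50 mm above the lid's origin) on a stem 18 mm across that stands on the plate
- rest_mat: black rubber mat for the lid, 250 mm square, 3 mm thick, fixed flat on the table on the side away from the cleaner. Origin: centre of its underside
- pot_a: used wide steel cup, open at the top, outer diameter 46 mm at the rim and 42 mm at the foot, 44 mm high, wall 2 mm, 0.08 kg (varies), on the blue mat (1 mm thin film lying flat in the middle of the table). Origin: centre of its underside, z up. May be absent
- pot_b: second wide steel cup, as pot_a. May be absent
- beaker_a: used narrow steel cup, open at the top, outer diameter 36 mm at the rim and 32 mm at the foot, 46 mm high, wall 2 mm, 0.08 kg (varies). Origin: centre of its underside, z up. May be absent
- beaker_b: second narrow steel cup, as beaker_a. May be absent
- key_left (a joint): small key (cap radius 10 mm) at the cleaner's +y end of the row, left as seen from the robot: pressing travel in m, 0 up, 0.006 fully down (about 5 N), springs back; counts as pressed beyond 0.004
- key_middle (a joint): large key (cap radius 16 mm) in the middle of the row, values as key_left
- key_right (a joint): small key (cap radius 10 mm) at the cleaner's -y end of the row, right as seen from the robot, values as key_left
- key_left_top (a point): centre of the left key's top face, 14 mm above the cleaner's top when up; 55 mm from the middle key
- key_middle_top (a point): centre of the middle key's top face, 14 mm above the cleaner's top when up, 144 mm in front of tank_mouth
- key_right_top (a point): centre of the right key's top face, 14 mm above the cleaner's top when up; 55 mm from the middle key
- tape_roll: roll of paper tape, 56 mm across, 24 mm high, lying flat nearest the robot; leave alone
- scrub_brush: hand brush with a white handle lying beyond the cups, 160 mm long (along its x, origin midway), up to 42 mm wide and about 25 mm high; leave alone
- pill_jar: small white plastic jar with a cap, 34 mm across, 36 mm high, standing just beyond the cups; leave alone

How it is judged (in metres and radians):
On the way, in this order (a step that is already met when the one before it is completed fails the run):
1. the lid lies knob-up in the middle of the mat (within 40 mm), let go (horizontal distance between lid and rest_mat below 0.04 m and height (world z) of lid below 0.009 m and angle between lid's own z axis and vertical below 0.08 rad and contact force between the fingers and lid below 0.2 N), for 0.3 s.
2. every cup is in the tank, let go, while the lid lies on the mat (horizontal distance between each of pot_a, pot_b, beaker_a, beaker_b and tank_mouth below 0.08 m and z of each of pot_a, pot_b, beaker_a, beaker_b in the frame of tank_mouth below -0.03 m and horizontal distance between lid and rest_mat below 0.07 m and height (world z) of lid below 0.012 m and angle between lid's own z axis and vertical below 0.1 rad and contact force between the fingers and pot_a below 0.2 N and contact force between the fingers and pot_b below 0.2 N and contact force between the fingers and beaker_a below 0.2 N and contact force between the fingers and beaker_b below 0.2 N), for 0.3 s.
3. the lid is back, flat and home on the tank, let go (horizontal distance between lid and tank_mouth below 0.012 m and z of lid in the frame of tank_mouth below -0.007 m and angle between lid's own z axis and vertical below 0.05 rad and contact force between the fingers and lid below 0.2 N), for 0.3 s.
4. the left key is pressed (value of joint key_left above 0.004 m), for 0.05 s.
5. the right key is pressed (value of joint key_right above 0.004 m), for 0.05 s.
6. the middle key is pressed (value of joint key_middle above 0.004 m), for 0.05 s.
At the end, for the whole second after the job is handed in: every cup present stands or lies low in the tank (within 80 mm of its axis, its foot more than 30 mm below the mouth), the lid is flat and home on the tank (within 12 mm of its axis), all keys are up again (horizontal distance between each of pot_a, pot_b, beaker_a, beaker_b and tank_mouth below 0.08 m and z of each of pot_a, pot_b, beaker_a, beaker_b in the frame of tank_mouth below -0.03 m and horizontal distance between lid and tank_mouth below 0.012 m and z of lid in the frame of tank_mouth below -0.007 m and angle between lid's own z axis and vertical below 0.05 rad and value of joint each of key_left, key_right, key_middle below 0.0015 m and linear speed of lid below 0.02 m/s); the robot touches nothing.
It fails at once if a key is pressed while the lid is not home on the tank (value of joint any of key_left, key_right, key_middle above 0.004 m and (horizontal distance between lid and tank_mouth above 0.014 m or z of lid in the frame of tank_mouth above -0.004 m)).
It fails at once if two keys are pressed at once (value of joint each of key_left, key_right above 0.004 m or value of joint each of key_right, key_middle above 0.004 m or value of joint each of key_left, key_middle above 0.004 m).
It fails at once if another thing on the table is moved by more than 30 mm (distance of any of tape_roll, scrub_brush, pill_jar from where it was at the start of the episode above 0.03 m).
Of pot_a, pot_b, beaker_a, beaker_b only 2 to 4 are there at a start; the rules pass over those that are not, and their reading is None.
At some moment in a run one of pot_a, pot_b, beaker_a, beaker_b may be knocked a few centimetres aside while the robot is not near it.
Once in a run the grip may slacken for a moment while it holds something.
It also fails if it takes over 208 s, if anything falls off the work surface, if the arm or the gripper's body presses on something with over 40 N, if the wrist force passes 120 N, or if a joint passes its speed limit or range.

## Robot

A 6-joint arm with a two-finger parallel gripper is mounted at the origin on the work surface. World frame = base frame: x ahead of the robot, y to its left, z up, the work surface at z = 0. Lengths are in mm, angles in degrees, forces in N, time in s.
With the tool pointing down it reaches from about 300 to 850 mm from the base axis. Payload 4.2 kg.
Tool frame: the origin (TCP) lies on the centre line of the jaws, within the pads' length; the fingertips stand 14 mm ahead of it and the grasp point (between the pads) lies 5 mm behind it (env.finger_overhang is the z of the fingertips in the tool frame, in mm); z points along the fingers, y is the line along which they close (so a half turn about z gives the same grasp; the last joint's range is limited). The gripper opens to 91 mm and grips with 3 to 60 N. Pads are 32 mm wide; open, the fingers measure 118 mm over their backs; the gripper's body (76 mm by 178 mm) begins 60 mm behind the grasp point.
Start: joints at [64.572, 18.312, 89.639, -0, 72.044, -1.146], TCP at [236.459, 524.146, 227.976] pointing down, gripper open.
Joint ranges: [-177.97, 177.97], [-48.28, 115.42], [12.27, 149.76], [-77.06, 257.06], [2.81, 150.46], [-146.56, 146.56]. Speed limits (degrees/s): [147.25, 147.25, 180, 180, 180, 180].

## Interface

Orientations are given as [roll, pitch, yaw] about the fixed x, y, z axes, in that order (R = Rz(yaw) Ry(pitch) Rx(roll)).
In Python, from workcell import sensors, viewer, env gives the robot as it stands. The module is installed in compiled form; this text tells all that it offers.
- The arm moves only by the tool step_arm, never from a script. Its argument "plan" is one flat list of numbers, 6 for each row, row after row: the shift along the tool's x, y, z in cm, then the turn, a rotation vector about the tool's x, y, z in rad. In form: [x, y, z, wx, wy, wz, x, y, z, wx, wy, wz, ...]. A call has 1 to 5 rows; each row shifts and turns the commanded pose from where the row before left it, along the tool's axes as they then stand; what a row does not reach is not made up. A row lasts 1/12 s, in which the tool goes at most 41.7 mm and 7.16 degrees, less where a joint would pass 70% of its speed; a pose out of reach is approached as far as the arm can. A call is refused whole if a number of a shift passes 4.17 or a number of a turn 0.125, either way. A call with a gripper value outside its range is refused whole. "hand" is the finger opening in cm, from 0 to 9.12, set as the call begins (left out, the last holds). The fingers move at their own pace and stop on an object; "newtons" is the grip in N (left out, the last holds). Time passes only in rows, so rows that do not move let the fingers close. It gives the time, the measured TCP pose, the force, the opening and the grip force at its end, in the units of the state.
- sensors.state(): the state, without advancing time (a new reading comes with each control period).
- viewer.grab_frame(name): name is "side" or "top"; returns a dict with "img" (400x640x3 uint8, red, green, blue), "fx", "fy", "cx", "cy" (pixels), "k1" (the pictures are not rectified: a ray, as slopes to the right and down, at radius r is drawn at 1 + k1 r^2 times it, then the intrinsics apply), "position" and "attitude" of the camera in the world. Camera axes: x right, y down, z forward; pixel columns grow to the right and rows downward; lengths in mm; the calibration is good to about 2 mm. A picture is of the moment at which its call begins. There is no depth.
- env.job_done(): hands the job in; it is judged then, once.
Trained networks look in a picture, given as the dict that the camera call returned (one of the last four; its "shot" number tells which), for a name from the list of things; names that differ only in an ending like _2 or _b are one class to them, and where a whole thing is asked for, a point or a joint stands for the part that bears it (a point fixed in the world has none). Each returns a list of dicts, best first, with "score" (0 to 1); they miss things now and then, are a little off and sometimes report something else, mostly with a low value. They report only what shows in the picture. A call takes as long as a camera call.
- viewer.boxes_of(name, picture): "location" ([column, row] in pixels, amid what is visible of it).
- viewer.pinpoint(name, picture): "location" ([column, row] in pixels: a listed point, or the origin of a listed thing).
The state is a dict: "time_s": time; "qpos": joint angles; "qvel": joint speeds; "effort": joint torques, N m; "ee_pos": TCP position; "ee_rot": TCP orientation; "force": force on the tool from outside, world axes, zero at the start; "torque": the same for the moment, N m; "gripper_width": finger opening in mm; "gripper_force": force on a finger pad.
Only numpy, scipy, OpenCV 4.12 (cv2) and the standard library are available. Lean on these libraries where they do the work, as an engineer would, in place of code of your own. Each camera call takes 0.05 s, during which the arm holds its last target. There are 200 camera calls.

## Working session

There is one attempt and no reset: what is moved stays moved. The work goes in short steps, Python scripts to look and compute and a tool call to move; the robot and the scene stay as the last step left them, time stands still between calls to the robot, and variables do not carry over. Pictures are saved under pics/ and viewed, at most 14 in all, crops included, and the job is handed in when it is done.

Besides the shell and the picture viewer there is one more tool, called in YAML: its name, and indented under it one key for each argument. step_arm: Moves the arm, as the interface text tells. Its arguments: {"type":"object","properties":{"plan":{"type":"array","items":{"type":"number"}},"hand":{"type":"number"},"newtons":{"type":"number"}},"required":["plan"]}

```bash
mkdir -p pics; cat > h.py <<'E'
import numpy as np, cv2
from workcell import sensors, viewer, env
from scipy.spatial.transform import Rotation as R
def rot(a):
    a=np.array(a,float)
    return a if a.shape==(3,3) else R.from_euler('xyz',a,degrees=True).as_matrix()
def ray(p,uv):
    x=(uv[0]-p['cx'])/p['fx'];y=(uv[1]-p['cy'])/p['fy'];u,v=x,y
    for _ in range(20):
        k=1+p['k1']*(u*u+v*v);u,v=x/k,y/k
    return rot(p['attitude'])@np.array([u,v,1.])
def at_z(p,uv,z):
    d=ray(p,uv);c=np.array(p['position']);return c+d*(z-c[2])/d[2]
def proj(p,X):
    c=rot(p['attitude']).T@(np.array(X,float)-p['position']);u,v=c[:2]/c[2];k=1+p['k1']*(u*u+v*v)
    return np.array([u*k*p['fx']+p['cx'],v*k*p['fy']+p['cy']])
def save(p,n): cv2.imwrite(f'pics/{n}.png',p['img'][:,:,::-1])
def find(p,name,z,kind='pinpoint'):
    for d in getattr(viewer,kind)(name,p)[:5]:
        print(kind[0],name,round(d['score'],2),np.round(d['location']),at_z(p,d['location'],z)[:2].round(1))
def st():
    s=sensors.state();print(s['time_s'],np.round(s['ee_pos'],1),np.round(s['ee_rot'],2),'F',np.round(s['force'],1),'w',round(s['gripper_width'],1),round(s['gripper_force'],1))
E
python3 - <<'E'
from h import *
st()
for c in ('top','side'):
    p=viewer.grab_frame(c);save(p,c+'0')
    print(c,{k:np.round(v,3).tolist() for k,v in p.items() if k not in('img','shot')})
    for n,z in [('tank_mouth',120),('lid_knob',149),('lid',110),('cleaner',0),('key_left_top',134),('key_middle_top',134),('key_right_top',134),('rest_mat',0),('pot_a',1),('beaker_a',1),('pill_jar',0),('tape_roll',0),('scrub_brush',0)]: find(p,n,z)
E
```

```text
0.0 [236.3 523.7 227.1] [-179.9    -0.    155.72] F [-0.6  0.3  1.1] w 91.0 0.0
top {'fx': 427.761, 'fy': 427.761, 'cx': 318.048, 'cy': 204.436, 'k1': -0.036, 'position': [405.397, -28.849, 1199.297], 'attitude': [-170.049, 1.722, -90.599]}
p tank_mouth 0.25 [226. 235.] [519.7 237.2]
p lid_knob 0.84 [440. 210.] [ 572.1 -300.4]
p lid 0.72 [438. 208.] [ 583.3 -304.9]
p cleaner 0.7 [437. 212.] [ 589.3 -330.4]
p key_left_top 0.62 [419. 266.] [ 434.3 -246. ]
p key_middle_top 0.74 [462. 271.] [ 422.3 -350.9]
p key_middle_top 0.57 [441. 269.] [ 427.7 -298. ]
p key_middle_top 0.18 [419. 266.] [ 434.3 -244.5]
p key_right_top 0.61 [464. 270.] [ 424.5 -354.4]
p rest_mat 0.86 [228. 239.] [521.2 261.9]
p pot_a 0.55 [310. 226.] [553.5  29.2]
p pot_a 0.47 [301. 259.] [461.6  53.6]
p pot_a 0.24 [322. 141.] [804.2  -7.7]
p beaker_a 0.65 [332. 232.] [536.2 -33.7]
p beaker_a 0.44 [437. 213.] [ 585.7 -331.1]
p pill_jar 0.47 [307. 166.] [729.8  34.7]
p tape_roll 0.69 [331. 287.] [385.5 -28.6]
p tape_roll 0.62 [320. 142.] [801.9  -1.2]
p scrub_brush 0.87 [320. 141.] [803.7  -3.8]
side {'fx': 391.092, 'fy'
[... 182 characters left out ...]
 lid_knob 0.94 [369. 135.] [ 566.1 -302.4]
p lid 0.8 [368. 146.] [ 567.1 -307.7]
p cleaner 0.98 [376. 183.] [ 525.1 -286.9]
p cleaner 0.54 [421. 144.] [ 433.8 -590.4]
p key_left_top 0.56 [411. 160.] [ 428.7 -234.5]
p key_middle_top 0.74 [369. 266.] [437.8 183.4]
p key_middle_top 0.61 [415. 151.] [ 426.7 -287.1]
p key_right_top 0.35 [418. 140.] [ 430.5 -357.6]
p key_right_top 0.32 [374. 182.] [497.2 -94.6]
p rest_mat 0.97 [314. 326.] [522.8 257.5]
p pot_a 0.86 [372. 264.] [452.9  47.1]
p pot_a 0.71 [330. 250.] [563.   41.3]
p beaker_a 0.56 [356. 236.] [516.6 -31.2]
p pill_jar 0.76 [269. 235.] [728.5  41.3]
p tape_roll 0.87 [405. 249.] [389.2 -30.6]
p scrub_brush 0.79 [250. 223.] [794.5  18.6]
```

```bash
python3 -c "
import cv2
a=cv2.imread('pics/top0.png')[120:300,170:510]
cv2.imwrite('pics/top0c.png',cv2.resize(a,None,fx=2.3,fy=2.3,interpolation=3))"
```

```text
(no output)
```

View pics/top0c.png

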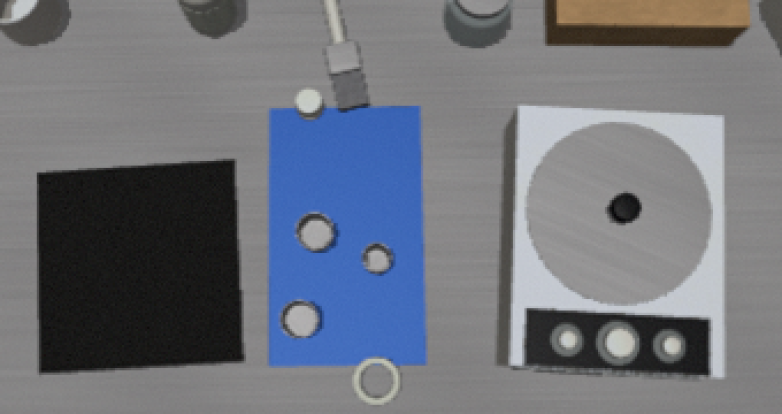

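View pics/side0.png

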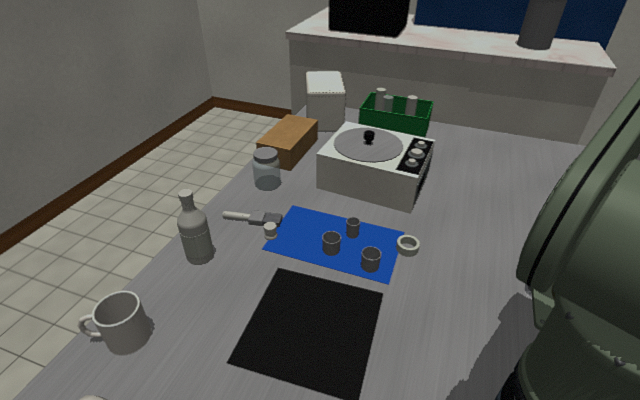

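The top crop shows the black mat on the left (centre about 228,239 in full-picture pixels). On the blue mat are two pots at about (307,221) and (301,258) and one beaker at (334,232). The cleaner is on the right, with the knob at (441,210) and the keys along row 269. The side view agrees, and there are three cups in all. The knob is near (569,-302), so I go there now, with yaw 90.

step_arm:
  plan: [0, 0, 0, 0, 0, 0.1147, 0, 0, 0, 0, 0, 0.1147, 0, 0, 0, 0, 0, 0.1147, 0, 0, 0, 0, 0, 0.1147, 0, 0, 0, 0, 0, 0.1147]
  hand: 9.1
  newtons: 30

```text
time_s: 1.82
ee_pos: [236.4, 524.1, 228.0]
ee_rot: [180.0, -0.0, 122.5]
force: [-0.2, -0.3, 0.4]
gripper_width: 91.3
gripper_force: 0.0
```

step_arm:
  plan: [0, 0, 0, 0, 0, 0.1147, 0, 0, 0, 0, 0, 0.1147, 0, 0, 0, 0, 0, 0.1147, 0, 0, 0, 0, 0, 0.1147, 0, 0, 0, 0, 0, 0.1147]

```text
time_s: 2.23
ee_pos: [236.5, 524.1, 228.0]
ee_rot: [180.0, -0.0, 89.7]
force: [0.3, 0.5, -0.3]
gripper_width: 90.9
gripper_force: 0.0
```

step_arm:
  plan: [-3.3, 1.33, 0, 0, 0, 0, -3.3, 1.33, 0, 0, 0, 0, -3.3, 1.33, 0, 0, 0, 0, -3.3, 1.33, 0, 0, 0, 0, -3.3, 1.33, 0, 0, 0, 0]

```text
time_s: 2.65
ee_pos: [303.2, 357.7, 228.0]
ee_rot: [180.0, -0.0, 90.0]
force: [1.8, 0.2, 0.4]
gripper_width: 90.9
gripper_force: 0.0
```

step_arm:
  plan: [-3.3, 1.33, 0, 0, 0, 0, -3.3, 1.33, 0, 0, 0, 0, -3.3, 1.33, 0, 0, 0, 0, -3.3, 1.33, 0, 0, 0, 0, -3.3, 1.33, 0, 0, 0, 0]

```text
time_s: 3.07
ee_pos: [369.8, 192.5, 228.2]
ee_rot: [180.0, -0.0, 90.0]
force: [0.7, 0.7, -0.3]
gripper_width: 91.0
gripper_force: 0.0
```

step_arm:
  plan: [-3.3, 1.33, 0, 0, 0, 0, -3.3, 1.33, 0, 0, 0, 0, -3.3, 1.33, 0, 0, 0, 0, -3.3, 1.33, 0, 0, 0, 0, -3.3, 1.33, 0, 0, 0, 0]

```text
time_s: 3.48
ee_pos: [436.3, 27.4, 228.2]
ee_rot: [179.9, -0.0, 90.0]
force: [0.8, 1.1, 0.7]
gripper_width: 90.6
gripper_force: 0.0
```

step_arm:
  plan: [-3.3, 1.33, 0, 0, 0, 0, -3.3, 1.33, 0, 0, 0, 0, -3.3, 1.33, 0, 0, 0, 0, -3.3, 1.33, 0, 0, 0, 0, -3.3, 1.33, 0, 0, 0, 0]

```text
time_s: 3.9
ee_pos: [502.8, -137.7, 228.1]
ee_rot: [180.0, -0.0, 90.0]
force: [0.2, 0.0, 0.1]
gripper_width: 90.8
gripper_force: 0.0
```

step_arm:
  plan: [-3.3, 1.33, 0, 0, 0, 0, -3.3, 1.33, 0, 0, 0, 0, -3.3, 1.33, 0, 0, 0, 0, -3.3, 1.33, 0, 0, 0, 0, -3.3, 1.33, 0, 0, 0, 0]

```text
time_s: 4.32
ee_pos: [569.3, -302.6, 227.9]
ee_rot: [180.0, -0.0, 90.0]
force: [0.6, 0.6, 0.5]
gripper_width: 90.7
gripper_force: 0.0
```

step_arm:
  plan: [0, 0, 2.1, 0, 0, 0, 0, 0, 2.1, 0, 0, 0, 0, 0, 2.1, 0, 0, 0, 0, 0, 2.1, 0, 0, 0]

```text
time_s: 4.65
ee_pos: [568.9, -301.2, 142.8]
ee_rot: [180.0, -0.0, 90.0]
force: [1.1, -0.3, -0.7]
gripper_width: 90.9
gripper_force: 0.0
```

step_arm:
  plan: [0, 0, 0, 0, 0, 0, 0, 0, 0, 0, 0, 0, 0, 0, 0, 0, 0, 0, 0, 0, 0, 0, 0, 0, 0, 0, 0, 0, 0, 0]
  hand: 0
  newtons: 40

```text
time_s: 5.07
ee_pos: [569.5, -301.1, 145.4]
ee_rot: [179.9, 0.1, 90.0]
force: [0.7, -0.2, 0.1]
gripper_width: 60.2
gripper_force: 0.0
```

step_arm:
  plan: [0, 0, 0, 0, 0, 0, 0, 0, 0, 0, 0, 0, 0, 0, 0, 0, 0, 0, 0, 0, 0, 0, 0, 0, 0, 0, 0, 0, 0, 0]

```text
time_s: 5.48
ee_pos: [568.7, -300.8, 144.1]
ee_rot: [-180.0, -0.0, 90.0]
force: [-0.5, 0.5, 1.2]
gripper_width: 31.0
gripper_force: 40.0
```

step_arm:
  plan: [0, 0, -0.5, 0, 0, 0, 0, 0, -1, 0, 0, 0, 0, 0, -1.5, 0, 0, 0, 0, 0, -1.5, 0, 0, 0, 0, 0, -1.5, 0, 0, 0]

```text
time_s: 5.9
ee_pos: [568.8, -300.7, 204.7]
ee_rot: [-180.0, -0.0, 90.0]
force: [0.8, -0.6, -3.3]
gripper_width: 31.1
gripper_force: 40.0
```

step_arm:
  plan: [0, 0, -1.5, 0, 0, 0, 0, 0, -1.5, 0, 0, 0, 0, 0, -0.5, 0, 0, 0, 0, 0, 0, 0, 0, 0, 0, 0, 0, 0, 0, 0]

```text
time_s: 6.32
ee_pos: [568.7, -300.7, 238.6]
ee_rot: [-180.0, -0.0, 90.0]
force: [-0.2, -1.2, -3.7]
gripper_width: 31.1
gripper_force: 40.0
```

```bash
python3 - <<'E'
from h import *
st()
p=viewer.grab_frame('side');save(p,'s1')
for n in('pot_a','beaker_a'): find(p,n,23,'boxes_of'); find(p,n,1)
find(p,'lid_knob',249);print(proj(p,(569,-301,249)))
q=viewer.grab_frame('top');save(q,'t1')
for n in('pot_a','beaker_a'): find(q,n,23,'boxes_of'); find(q,n,1)
cv2.imwrite('pics/s1c.png',cv2.resize(p['img'][100:300,230:450,::-1],None,fx=3,fy=3,interpolation=2))
E
```

```text
6.3167 [ 568.7 -300.7  238.6] [-1.7997e+02 -2.0000e-02  9.0000e+01] F [-0.2 -1.2 -3.7] w 31.1 40.0
b pot_a 0.72 [332. 243.] [558.5  35.8]
b pot_a 0.59 [371. 258.] [456.6  52.5]
p pot_a 0.84 [371. 267.] [454.1  58.2]
p pot_a 0.78 [332. 252.] [555.3  44. ]
b beaker_a 0.77 [354. 228.] [525. -35.]
b beaker_a 0.59 [376. 165.] [ 543.  -352.1]
p beaker_a 0.65 [358. 236.] [513.3 -35.7]
p lid_knob 0.77 [370. 108.] [ 562.1 -263.6]
p lid_knob 0.48 [421. 140.] [ 405.8 -134.2]
[370.6609848  102.73969562]
b pot_a 0.7 [308. 222.] [562.9  33.6]
b pot_a 0.64 [300. 259.] [462.5  54. ]
p pot_a 0.62 [226. 236.] [528.  266.1]
p pot_a 0.58 [306. 227.] [553.1  39.7]
p pot_a 0.54 [301. 260.] [458.2  53.3]
b beaker_a 0.44 [333. 230.] [538.8 -36.5]
p beaker_a 0.48 [336. 285.] [389.5 -41. ]
p beaker_a 0.42 [332. 234.] [531.7 -33.1]
```

View pics/s1c.png

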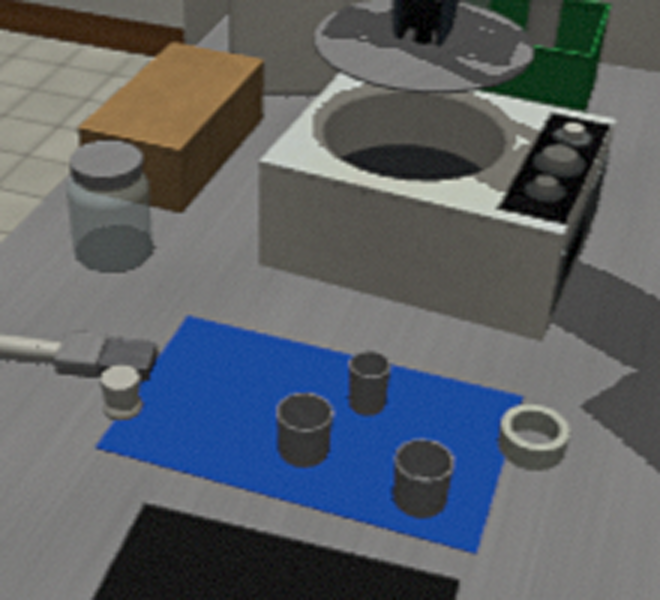

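The side crop shows the lid hanging level in the gripper (about 420,40 in the crop), clear of the open, empty tank. The two pots stand at (304,430) and (423,478) and the beaker at (368,382). Now I carry the lid to the mat.

step_arm:
  plan: [1.5, -0.13, 0, 0, 0, 0, 2.5, -0.2, 0, 0, 0, 0, 3, -0.25, 0, 0, 0, 0, 3, -0.25, 0, 0, 0, 0, 3, -0.25, 0, 0, 0, 0]

```text
time_s: 7.28
ee_pos: [557.6, -169.0, 239.0]
ee_rot: [180.0, -0.0, 90.0]
force: [-0.1, -0.3, -3.6]
gripper_width: 31.1
gripper_force: 40.0
```

step_arm:
  plan: [3, -0.25, 0, 0, 0, 0, 3, -0.25, 0, 0, 0, 0, 3, -0.25, 0, 0, 0, 0, 3, -0.25, 0, 0, 0, 0, 3, -0.25, 0, 0, 0, 0]

```text
time_s: 7.7
ee_pos: [544.9, -18.8, 239.2]
ee_rot: [180.0, -0.0, 90.0]
force: [0.5, 0.5, -3.6]
gripper_width: 31.2
gripper_force: 40.0
```

step_arm:
  plan: [3, -0.25, 0, 0, 0, 0, 3, -0.25, 0, 0, 0, 0, 3, -0.25, 0, 0, 0, 0, 3, -0.25, 0, 0, 0, 0, 3, -0.25, 0, 0, 0, 0]

```text
time_s: 8.12
ee_pos: [532.2, 131.1, 239.3]
ee_rot: [180.0, -0.0, 90.0]
force: [-0.2, 0.9, -4.4]
gripper_width: 31.1
gripper_force: 40.0
```

step_arm:
  plan: [3, -0.25, 0, 0, 0, 0, 3, -0.25, 0, 0, 0, 0, 3, -0.25, 0, 0, 0, 0, 2.5, -0.2, 0, 0, 0, 0, 1.5, -0.17, 0, 0, 0, 0]

```text
time_s: 8.53
ee_pos: [520.9, 262.2, 239.1]
ee_rot: [180.0, -0.1, 90.1]
force: [-0.4, -0.1, -3.8]
gripper_width: 31.0
gripper_force: 40.0
```

step_arm:
  plan: [0, 0, 1.5, 0, 0, 0, 0, 0, 2.5, 0, 0, 0, 0, 0, 3, 0, 0, 0, 0, 0, 3, 0, 0, 0, 0, 0, 3, 0, 0, 0]

```text
time_s: 8.95
ee_pos: [521.6, 259.0, 108.2]
ee_rot: [180.0, -0.0, 90.0]
force: [0.3, -0.3, -4.7]
gripper_width: 31.1
gripper_force: 40.0
```

step_arm:
  plan: [0, 0, 2.5, 0, 0, 0, 0, 0, 1.5, 0, 0, 0, 0, 0, 0.5, 0, 0, 0, 0, 0, 0, 0, 0, 0, 0, 0, 0, 0, 0, 0]

```text
time_s: 9.37
ee_pos: [522.6, 259.4, 64.9]
ee_rot: [179.9, -0.0, 90.0]
force: [0.5, 0.0, -4.1]
gripper_width: 31.2
gripper_force: 40.0
```

step_arm:
  plan: [0, 0, 1, 0, 0, 0, 0, 0, 1, 0, 0, 0, 0, 0, 0.5, 0, 0, 0, 0, 0, 0.1, 0, 0, 0, 0, 0, 0.05, 0, 0, 0]

```text
time_s: 9.78
ee_pos: [521.7, 259.0, 37.1]
ee_rot: [-180.0, 0.0, 90.0]
force: [-0.6, -0.4, -3.2]
gripper_width: 31.2
gripper_force: 40.0
```

step_arm:
  plan: [0, 0, 0.05, 0, 0, 0, 0, 0, 0, 0, 0, 0, 0, 0, 0, 0, 0, 0]

```text
time_s: 10.03
ee_pos: [522.2, 259.3, 37.2]
ee_rot: [180.0, -0.0, 90.0]
force: [0.0, -0.8, -3.2]
gripper_width: 31.0
gripper_force: 40.0
```

step_arm:
  plan: [0, 0, 0, 0, 0, 0, 0, 0, 0, 0, 0, 0, 0, 0, 0, 0, 0, 0, 0, 0, 0, 0, 0, 0, 0, 0, 0, 0, 0, 0]
  hand: 8

```text
time_s: 10.45
ee_pos: [522.2, 259.3, 37.3]
ee_rot: [180.0, -0.0, 90.0]
force: [-0.9, -0.7, -0.4]
gripper_width: 61.7
gripper_force: 0.0
```

step_arm:
  plan: [0, 0, -2.5, 0, 0, 0, 0, 0, -2.5, 0, 0, 0, 0, 0, -2.5, 0, 0, 0, 0, 0, -2.5, 0, 0, 0, 0, 0, 0, 0, 0, 0]

```text
time_s: 10.87
ee_pos: [524.9, 260.6, 142.4]
ee_rot: [179.5, -0.3, 90.0]
force: [0.6, 0.8, 0.4]
gripper_width: 79.9
gripper_force: 0.0
```

```bash
cat >> h.py <<'E'
def look(n,cups=True):
    st();r={}
    for c in('side','top'):
        p=viewer.grab_frame(c);save(p,c[0]+n);print(c)
        if cups:
            for k in('pot_a','beaker_a'): find(p,k,23,'boxes_of')
        r[c]=p
    return r
E
python3 - <<'E'
from h import *
r=look('2')
find(r['side'],'lid_knob',42);find(r['side'],'lid',3);find(r['top'],'lid',3);find(r['side'],'rest_mat',0)
find(r['top'],'tank_mouth',120);find(r['side'],'tank_mouth',120)
a=r['side']['img'][100:380,220:450,::-1];b=r['top']['img'][130:290,210:510,::-1]
cv2.imwrite('pics/c2.png',cv2.resize(b,None,fx=2.6,fy=2.6,interpolation=2))
E
```

```text
10.8667 [524.9 260.6 142.4] [179.45  -0.27  90.  ] F [0.6 0.8 0.4] w 79.9 0.0
side
b pot_a 0.68 [374. 259.] [450.9  52.8]
b beaker_a 0.49 [354. 226.] [527.2 -41.6]
top
b pot_a 0.54 [306. 224.] [557.1  37.5]
b pot_a 0.49 [301. 258.] [464.3  52.1]
b pot_a 0.24 [436. 226.] [ 547.1 -319.4]
b beaker_a 0.71 [333. 232.] [535.8 -35.3]
b beaker_a 0.4 [440. 266.] [ 438.1 -324.9]
p lid_knob 0.64 [315. 314.] [519.8 257.7]
p lid 0.97 [313. 326.] [523.1 257.8]
p lid 0.19 [406. 247.] [387.5 -35.5]
p lid 0.63 [230. 237.] [525.1 256.2]
p tank_mouth 0.86 [441. 209.] [ 578.2 -310.1]
p tank_mouth 0.59 [228. 238.] [510.9 232.9]
```

View pics/c2.png

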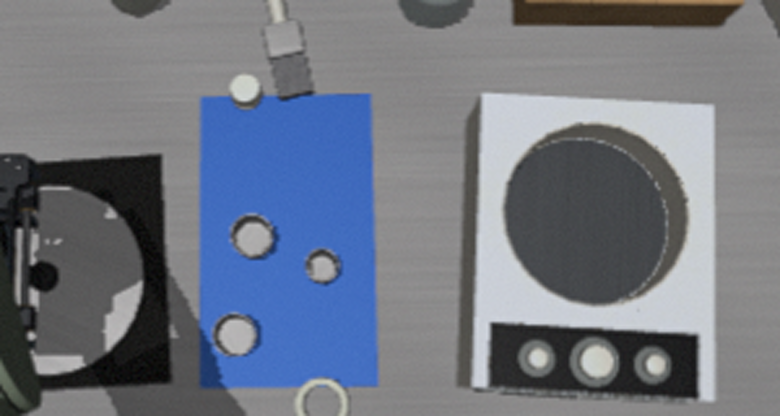

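The crop of the top view shows the lid on the mat (its right half visible, knob about 44,276 in the crop) and the open tank centred near (596,214) in the crop, which puts T at about (570,-304). The cups have not moved: pots at (253,236) and (237,335), beaker at (322,266). Next is the pot nearest the robot.

step_arm:
  plan: [-3.4, -1.05, 0, 0, 0, 0, -3.45, -1.05, 0, 0, 0, 0, -3.45, -1.05, 0, 0, 0, 0, -3.45, -1.05, 0, 0, 0, 0, -3.45, -1.05, 0, 0, 0, 0]

```text
time_s: 11.88
ee_pos: [468.7, 85.8, 136.9]
ee_rot: [180.0, 0.0, 90.0]
force: [0.2, -0.6, -0.4]
gripper_width: 79.8
gripper_force: 0.0
```

step_arm:
  plan: [-3.4, -1.05, 0, 0, 0, 0, 0, 0, 2.5, 0, 0, 0, 0, 0, 2.5, 0, 0, 0, 0, 0, 2.5, 0, 0, 0, 0, 0, 2.5, 0, 0, 0]

```text
time_s: 12.3
ee_pos: [459.2, 52.8, 36.3]
ee_rot: [179.9, -0.0, 89.9]
force: [-0.3, -0.4, -0.3]
gripper_width: 80.0
gripper_force: 0.0
```

step_arm:
  plan: [0, 0, 0.9, 0, 0, 0, 0, 0, 0, 0, 0, 0, 0, 0, 0, 0, 0, 0, 0, 0, 0, 0, 0, 0, 0, 0, 0, 0, 0, 0]

```text
time_s: 12.72
ee_pos: [460.2, 53.4, 29.3]
ee_rot: [179.8, -0.0, 90.0]
force: [-0.4, -0.8, 0.0]
gripper_width: 79.9
gripper_force: 0.0
```

step_arm:
  plan: [0, 0, 0, 0, 0, 0, 0, 0, 0, 0, 0, 0, 0, 0, 0, 0, 0, 0, 0, 0, 0, 0, 0, 0, 0, 0, 0, 0, 0, 0]
  hand: 0
  newtons: 30

```text
time_s: 13.13
ee_pos: [459.0, 53.2, 28.1]
ee_rot: [180.0, -0.0, 90.0]
force: [-0.3, -0.2, 0.0]
gripper_width: 49.2
gripper_force: 0.0
```

step_arm:
  plan: [0, 0, 0, 0, 0, 0, 0, 0, 0, 0, 0, 0, 0, 0, 0, 0, 0, 0]

```text
time_s: 13.38
ee_pos: [459.1, 53.2, 28.0]
ee_rot: [180.0, -0.0, 90.0]
force: [-0.9, -0.4, 1.9]
gripper_width: 44.8
gripper_force: 30.0
```

step_arm:
  plan: [0, 0, -1, 0, 0, 0, 0, 0, -2, 0, 0, 0, 0, 0, -3, 0, 0, 0, 0, 0, -3, 0, 0, 0, 0, 0, -3, 0, 0, 0]

```text
time_s: 13.8
ee_pos: [458.2, 53.1, 148.8]
ee_rot: [-179.9, 0.0, 90.0]
force: [0.5, -0.5, -1.5]
gripper_width: 45.0
gripper_force: 30.0
```

step_arm:
  plan: [0, 0, -2.5, 0, 0, 0, 0, 0, -1.5, 0, 0, 0, 0, 0, 0, 0, 0, 0, 0, 0, 0, 0, 0, 0]

```text
time_s: 14.13
ee_pos: [458.8, 53.1, 187.9]
ee_rot: [180.0, -0.0, 90.0]
force: [-0.3, 0.3, -1.1]
gripper_width: 44.9
gripper_force: 30.0
```

step_arm:
  plan: [-2, 0.54, 0, 0, 0, 0, -2.7, 0.74, 0, 0, 0, 0, -3, 0.84, 0, 0, 0, 0, -3, 0.84, 0, 0, 0, 0, -3, 0.84, 0, 0, 0, 0]

```text
time_s: 14.55
ee_pos: [495.9, -84.9, 185.6]
ee_rot: [-179.7, -0.1, 90.0]
force: [0.5, 0.1, -0.9]
gripper_width: 45.3
gripper_force: 30.0
```

step_arm:
  plan: [-2.7, 0.74, 0, 0, 0, 0, -2.7, 0.74, 0, 0, 0, 0, -2.7, 0.74, 0, 0, 0, 0, -2.7, 0.74, 0, 0, 0, 0, -2.7, 0.74, 0, 0, 0, 0]

```text
time_s: 14.97
ee_pos: [532.9, -219.8, 185.1]
ee_rot: [-179.7, -0.1, 90.0]
force: [-0.1, 0.9, -1.0]
gripper_width: 45.2
gripper_force: 30.0
```

step_arm:
  plan: [-3, 0.8, 0, 0, 0, 0, -3, 0.8, 0, 0, 0, 0, -3, 0.8, 0, 0, 0, 0, -2.5, 0.7, 0, 0, 0, 0, -1.8, 0.5, 0, 0, 0, 0]

```text
time_s: 15.38
ee_pos: [569.3, -353.8, 184.5]
ee_rot: [-179.8, -0.1, 89.9]
force: [-0.1, -0.3, -0.8]
gripper_width: 45.1
gripper_force: 30.0
```

step_arm:
  plan: [0, 0, 0, 0, 0, 0, 0, 0, 0, 0, 0, 0, 0, 0, 2, 0, 0, 0, 0, 0, 2, 0, 0, 0, 0, 0, 2, 0, 0, 0]

```text
time_s: 15.8
ee_pos: [569.2, -350.0, 126.4]
ee_rot: [-179.9, -0.1, 90.1]
force: [0.2, -0.1, -1.2]
gripper_width: 45.4
gripper_force: 30.0
```

step_arm:
  plan: [0, 0, 1.5, 0, 0, 0, 0, 0, 1.5, 0, 0, 0, 0, 0, 1, 0, 0, 0, 0, 0, 0.2, 0, 0, 0, 0, 0, 0, 0, 0, 0]

```text
time_s: 16.22
ee_pos: [569.4, -350.6, 85.1]
ee_rot: [-179.9, -0.1, 90.0]
force: [-0.9, -0.4, -0.4]
gripper_width: 44.9
gripper_force: 30.0
```

step_arm:
  plan: [0, 0, 0, 0, 0, 0, 0, 0, 0, 0, 0, 0, 0, 0, 0, 0, 0, 0, 0, 0, 0, 0, 0, 0, 0, 0, 0, 0, 0, 0]
  hand: 6

```text
time_s: 16.63
ee_pos: [570.1, -352.0, 86.4]
ee_rot: [180.0, 0.0, 90.0]
force: [-0.2, 0.0, 0.7]
gripper_width: 60.2
gripper_force: 0.0
```

step_arm:
  plan: [0, 0, -2, 0, 0, 0, 0, 0, -2.5, 0, 0, 0, 0, 0, -3, 0, 0, 0, 0, 0, -2.5, 0, 0, 0, 0, 0, 0, 0, 0, 0]

```text
time_s: 17.05
ee_pos: [572.5, -353.5, 192.6]
ee_rot: [179.4, 0.4, 90.0]
force: [-0.3, -0.6, 1.1]
gripper_width: 59.8
gripper_force: 0.0
```

```bash
python3 - <<'E'
from h import *
r=look('3')
cv2.imwrite('pics/c3.png',cv2.resize(r['side']['img'][100:290,240:450,::-1],None,fx=3,fy=3,interpolation=2))
E
```

```text
17.05 [ 572.5 -353.5  192.6] [179.43   0.36  89.99] F [-0.3 -0.6  1.1] w 59.8 0.0
side
b pot_a 0.78 [334. 244.] [553.2  38.4]
b pot_a 0.73 [374. 147.] [ 578.9 -461. ]
b pot_a 0.18 [314. 327.] [515.7 272.5]
b beaker_a 0.51 [356. 228.] [519.2 -38. ]
top
b pot_a 0.54 [311. 223.] [559.4  25.6]
b pot_a 0.51 [455. 213.] [ 582.2 -374.7]
b beaker_a 0.56 [333. 232.] [533.5 -35.8]
```

View pics/c3.png

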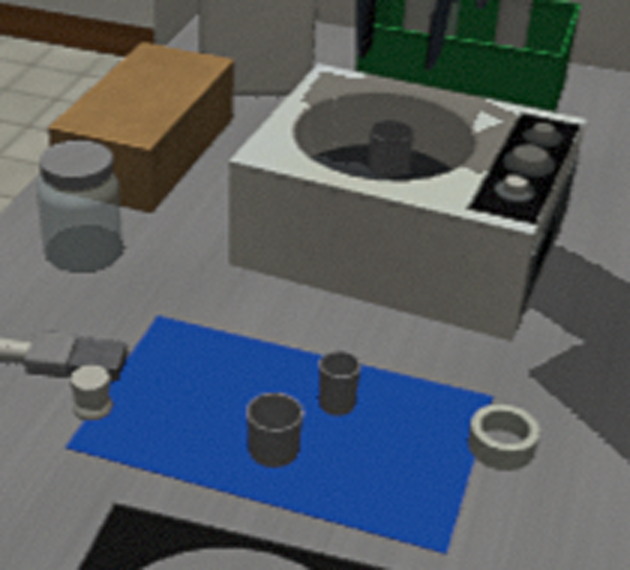

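The side crop shows the pot standing upright in the tank (390,148). Another pot is at (274,430) and the beaker at (338,383), neither moved. Now the second pot.

step_arm:
  plan: [3.8, -0.12, 0, 0, 0, 0, 3.9, -0.12, 0, 0, 0, 0, 3.9, -0.12, 0, 0, 0, 0, 3.9, -0.12, 0, 0, 0, 0, 3.9, -0.12, 0, 0, 0, 0]
  hand: 8

```text
time_s: 17.77
ee_pos: [563.0, -156.1, 184.7]
ee_rot: [-179.9, -0.0, 90.0]
force: [0.5, -0.4, -0.5]
gripper_width: 80.0
gripper_force: 0.0
```

step_arm:
  plan: [3.9, -0.12, 0, 0, 0, 0, 3.9, -0.12, 0, 0, 0, 0, 3.9, -0.12, 0, 0, 0, 0, 3.9, -0.12, 0, 0, 0, 0, 3.7, -0.12, 0, 0, 0, 0]

```text
time_s: 18.18
ee_pos: [557.0, 37.2, 184.9]
ee_rot: [-179.9, -0.0, 90.0]
force: [1.1, -0.6, -1.0]
gripper_width: 79.9
gripper_force: 0.0
```

step_arm:
  plan: [0, 0, 3, 0, 0, 0, 0, 0, 3.5, 0, 0, 0, 0, 0, 3.5, 0, 0, 0, 0, 0, 3.5, 0, 0, 0, 0, 0, 2.3, 0, 0, 0]

```text
time_s: 18.6
ee_pos: [555.3, 35.3, 24.0]
ee_rot: [-179.7, 0.0, 90.0]
force: [0.3, -1.1, -0.3]
gripper_width: 80.0
gripper_force: 0.0
```

step_arm:
  plan: [0, 0, 0, 0, 0, 0, 0, 0, 0, 0, 0, 0, 0, 0, 0, 0, 0, 0, 0, 0, 0, 0, 0, 0, 0, 0, 0, 0, 0, 0]
  hand: 0

```text
time_s: 19.02
ee_pos: [559.5, 35.2, 29.8]
ee_rot: [179.8, -0.0, 90.0]
force: [0.4, -0.6, 0.8]
gripper_width: 49.5
gripper_force: 0.3
```

step_arm:
  plan: [0, 0, 0, 0, 0, 0, 0, 0, 0, 0, 0, 0, 0, 0, 0, 0, 0, 0, 0, 0, 0, 0, 0, 0]

```text
time_s: 19.35
ee_pos: [559.4, 35.2, 29.7]
ee_rot: [179.8, -0.0, 90.0]
force: [-0.3, -0.6, 6.8]
gripper_width: 45.0
gripper_force: 30.0
```

step_arm:
  plan: [0, 0, -1, 0, 0, 0, 0, 0, -2, 0, 0, 0, 0, 0, -3, 0, 0, 0, 0, 0, -3, 0, 0, 0, 0, 0, -3, 0, 0, 0]

```text
time_s: 19.77
ee_pos: [557.2, 35.1, 149.6]
ee_rot: [-179.9, -0.0, 90.0]
force: [-0.2, 0.1, -1.8]
gripper_width: 44.9
gripper_force: 30.0
```

step_arm:
  plan: [0, 0, -2.5, 0, 0, 0, 0, 0, -1.5, 0, 0, 0, 0, 0, 0, 0, 0, 0, 0, 0, 0, 0, 0, 0]

```text
time_s: 20.1
ee_pos: [557.8, 35.1, 188.6]
ee_rot: [179.9, -0.0, 90.0]
force: [0.7, 0.4, -0.8]
gripper_width: 45.0
gripper_force: 30.0
```

step_arm:
  plan: [-2, 0.12, 0, 0, 0, 0, -2.7, 0.12, 0, 0, 0, 0, -3.2, 0.12, 0, 0, 0, 0, -3.2, 0.12, 0, 0, 0, 0, -3.2, 0.12, 0, 0, 0, 0]

```text
time_s: 20.52
ee_pos: [562.5, -108.8, 185.8]
ee_rot: [-179.8, -0.1, 90.0]
force: [0.7, 0.5, -0.2]
gripper_width: 44.3
gripper_force: 30.0
```

step_arm:
  plan: [-3.2, 0.12, 0, 0, 0, 0, -3.2, 0.12, 0, 0, 0, 0, -3.2, 0.12, 0, 0, 0, 0, -2.9, 0.12, 0, 0, 0, 0, -2.3, 0.12, 0, 0, 0, 0]

```text
time_s: 20.93
ee_pos: [568.5, -257.7, 185.4]
ee_rot: [-179.8, -0.1, 89.9]
force: [0.1, 0.8, 0.1]
gripper_width: 44.8
gripper_force: 30.0
```

step_arm:
  plan: [0, 0, 0, 0, 0, 0, 0, 0, 0, 0, 0, 0, 0, 0, 2, 0, 0, 0, 0, 0, 2, 0, 0, 0, 0, 0, 2, 0, 0, 0]

```text
time_s: 21.35
ee_pos: [569.3, -254.1, 126.4]
ee_rot: [-179.9, -0.1, 90.1]
force: [0.1, -0.6, -0.5]
gripper_width: 44.9
gripper_force: 30.0
```

step_arm:
  plan: [0, 0, 1.5, 0, 0, 0, 0, 0, 1.5, 0, 0, 0, 0, 0, 1, 0, 0, 0, 0, 0, 0.2, 0, 0, 0, 0, 0, 0, 0, 0, 0]

```text
time_s: 21.77
ee_pos: [569.1, -254.2, 85.2]
ee_rot: [-179.9, -0.1, 90.1]
force: [-0.5, 0.1, -0.7]
gripper_width: 45.1
gripper_force: 30.0
```

step_arm:
  plan: [0, 0, 0, 0, 0, 0, 0, 0, 0, 0, 0, 0, 0, 0, 0, 0, 0, 0, 0, 0, 0, 0, 0, 0, 0, 0, 0, 0, 0, 0]
  hand: 6

```text
time_s: 22.18
ee_pos: [570.0, -255.8, 86.0]
ee_rot: [180.0, 0.0, 90.0]
force: [0.1, 0.7, -0.5]
gripper_width: 60.2
gripper_force: 0.0
```

step_arm:
  plan: [0, 0, -2, 0, 0, 0, 0, 0, -2.5, 0, 0, 0, 0, 0, -3, 0, 0, 0, 0, 0, -2.5, 0, 0, 0, 0, 0, 0, 0, 0, 0]

```text
time_s: 22.6
ee_pos: [572.7, -257.2, 192.0]
ee_rot: [179.4, 0.3, 90.0]
force: [0.2, -0.7, -0.0]
gripper_width: 60.0
gripper_force: 0.0
```

```bash
python3 - <<'E'
from h import *
r=look('4')
E
```

```text
22.6 [ 572.7 -257.2  192. ] [179.41   0.27  89.99] F [ 0.2 -0.7 -0. ] w 60.0 0.0
side
b pot_a 0.71 [374. 150.] [ 574.3 -443.9]
b pot_a 0.55 [364. 156.] [ 595.6 -396. ]
b pot_a 0.41 [407. 241.] [389.2 -34.2]
b beaker_a 0.52 [357. 227.] [518.9 -40.6]
top
b pot_a 0.6 [407. 213.] [ 583.1 -243. ]
b beaker_a 0.51 [333. 230.] [538.8 -37. ]
```

step_arm:
  plan: [3.6, -0.7, 0, 0, 0, 0, 3.7, -0.7, 0, 0, 0, 0, 3.7, -0.7, 0, 0, 0, 0, 3.7, -0.7, 0, 0, 0, 0, 3.7, -0.7, 0, 0, 0, 0]
  hand: 8

```text
time_s: 23.32
ee_pos: [533.8, -70.3, 184.7]
ee_rot: [-179.9, -0.0, 90.0]
force: [1.2, 0.1, -0.6]
gripper_width: 80.1
gripper_force: 0.0
```

step_arm:
  plan: [3.6, -0.6, 0, 0, 0, 0, 0, 0, 3, 0, 0, 0, 0, 0, 3.5, 0, 0, 0, 0, 0, 3.5, 0, 0, 0, 0, 0, 3.5, 0, 0, 0]

```text
time_s: 23.73
ee_pos: [528.3, -35.3, 49.1]
ee_rot: [-180.0, -0.0, 90.1]
force: [0.7, -0.2, 0.2]
gripper_width: 80.2
gripper_force: 0.0
```

step_arm:
  plan: [0, 0, 2.3, 0, 0, 0, 0, 0, 0, 0, 0, 0, 0, 0, 0, 0, 0, 0]

```text
time_s: 23.98
ee_pos: [527.9, -35.7, 26.6]
ee_rot: [-179.8, -0.0, 90.0]
force: [0.6, 0.1, 0.7]
gripper_width: 80.0
gripper_force: 0.0
```

step_arm:
  plan: [0, 0, 0, 0, 0, 0, 0, 0, 0, 0, 0, 0, 0, 0, 0, 0, 0, 0, 0, 0, 0, 0, 0, 0, 0, 0, 0, 0, 0, 0]
  hand: 0

```text
time_s: 24.4
ee_pos: [529.5, -35.9, 28.9]
ee_rot: [179.9, 0.0, 90.0]
force: [-0.7, -0.2, 0.3]
gripper_width: 49.3
gripper_force: 0.0
```

step_arm:
  plan: [0, 0, 0, 0, 0, 0, 0, 0, 0, 0, 0, 0, 0, 0, 0, 0, 0, 0, 0, 0, 0, 0, 0, 0, 0, 0, 0, 0, 0, 0]

```text
time_s: 24.82
ee_pos: [529.4, -35.9, 28.2]
ee_rot: [179.9, -0.0, 90.0]
force: [0.2, 0.5, 2.5]
gripper_width: 34.9
gripper_force: 30.0
```

step_arm:
  plan: [0, 0, -1, 0, 0, 0, 0, 0, -2, 0, 0, 0, 0, 0, -3, 0, 0, 0, 0, 0, -3, 0, 0, 0, 0, 0, -3, 0, 0, 0]

```text
time_s: 25.23
ee_pos: [528.1, -35.8, 149.3]
ee_rot: [-179.9, -0.0, 90.0]
force: [1.0, 0.1, -1.4]
gripper_width: 35.0
gripper_force: 30.0
```

step_arm:
  plan: [0, 0, -2.5, 0, 0, 0, 0, 0, -1.5, 0, 0, 0, 0, 0, 0, 0, 0, 0, 0, 0, 0, 0, 0, 0]

```text
time_s: 25.57
ee_pos: [528.7, -35.8, 188.4]
ee_rot: [180.0, 0.0, 90.0]
force: [0.0, -0.5, -1.3]
gripper_width: 34.9
gripper_force: 30.0
```

step_arm:
  plan: [-2, 0.41, 0, 0, 0, 0, -2.5, 0.41, 0, 0, 0, 0, -2.9, 0.41, 0, 0, 0, 0, -2.9, 0.41, 0, 0, 0, 0, -2.9, 0.41, 0, 0, 0, 0]

```text
time_s: 25.98
ee_pos: [548.2, -168.6, 185.6]
ee_rot: [-179.7, -0.1, 90.0]
force: [0.2, -0.6, -1.5]
gripper_width: 34.5
gripper_force: 30.0
```

step_arm:
  plan: [-2.9, 0.41, 0, 0, 0, 0, -2.9, 0.41, 0, 0, 0, 0, -2.9, 0.41, 0, 0, 0, 0, -2.7, 0.41, 0, 0, 0, 0, -2.2, 0.41, 0, 0, 0, 0]

```text
time_s: 26.4
ee_pos: [568.7, -305.4, 185.2]
ee_rot: [-179.8, -0.1, 89.9]
force: [0.1, -0.7, -1.6]
gripper_width: 34.9
gripper_force: 30.0
```

step_arm:
  plan: [0, 0, 0, 0, 0, 0, 0, 0, 0, 0, 0, 0, 0, 0, 2, 0, 0, 0, 0, 0, 2, 0, 0, 0, 0, 0, 2, 0, 0, 0]

```text
time_s: 26.82
ee_pos: [569.2, -302.1, 126.4]
ee_rot: [-179.9, -0.1, 90.1]
force: [0.5, -0.5, -1.2]
gripper_width: 35.1
gripper_force: 30.0
```

step_arm:
  plan: [0, 0, 1.5, 0, 0, 0, 0, 0, 1.5, 0, 0, 0, 0, 0, 1, 0, 0, 0, 0, 0, 0.2, 0, 0, 0, 0, 0, 0, 0, 0, 0]

```text
time_s: 27.23
ee_pos: [569.5, -302.8, 85.2]
ee_rot: [-179.9, -0.1, 90.1]
force: [-0.5, -0.4, -0.7]
gripper_width: 34.9
gripper_force: 30.0
```

step_arm:
  plan: [0, 0, 0, 0, 0, 0, 0, 0, 0, 0, 0, 0, 0, 0, 0, 0, 0, 0, 0, 0, 0, 0, 0, 0, 0, 0, 0, 0, 0, 0]
  hand: 5

```text
time_s: 27.65
ee_pos: [570.1, -304.0, 86.4]
ee_rot: [180.0, 0.0, 90.0]
force: [0.1, 0.4, -0.1]
gripper_width: 49.9
gripper_force: 0.0
```

step_arm:
  plan: [0, 0, -2, 0, 0, 0, 0, 0, -2.5, 0, 0, 0, 0, 0, -3, 0, 0, 0, 0, 0, -2.5, 0, 0, 0, 0, 0, -2, 0, 0, 0]

```text
time_s: 28.07
ee_pos: [570.4, -304.2, 208.6]
ee_rot: [179.9, 0.1, 90.0]
force: [0.6, 0.3, 0.7]
gripper_width: 49.9
gripper_force: 0.0
```

step_arm:
  plan: [3.5, 0, 0, 0, 0, 0, 3.8, 0, 0, 0, 0, 0, 3.8, 0, 0, 0, 0, 0, 3.8, 0, 0, 0, 0, 0, 3.8, 0, 0, 0, 0, 0]
  hand: 9.1

```text
time_s: 28.48
ee_pos: [569.6, -115.4, 206.3]
ee_rot: [180.0, -0.0, 90.0]
force: [0.9, 0.6, -0.1]
gripper_width: 80.8
gripper_force: 0.0
```

step_arm:
  plan: [3.8, 0, 0, 0, 0, 0, 3.8, 0, 0, 0, 0, 0, 3.8, 0, 0, 0, 0, 0, 3.8, 0, 0, 0, 0, 0, 3.8, 0, 0, 0, 0, 0]

```text
time_s: 28.9
ee_pos: [569.7, 74.9, 206.4]
ee_rot: [180.0, -0.0, 90.0]
force: [0.3, -0.9, 0.4]
gripper_width: 90.8
gripper_force: 0.0
```

```bash
python3 - <<'E'
from h import *
r=look('5')
find(r['top'],'lid_knob',42);find(r['side'],'lid_knob',42);find(r['side'],'lid',3);find(r['top'],'lid',3);find(r['top'],'tank_mouth',120)
a=cv2.resize(r['side']['img'][110:190,300:440,::-1],None,fx=3.5,fy=3.5,interpolation=2)
b=cv2.resize(r['top']['img'][150:290,180:510,::-1],None,fx=2,fy=2,interpolation=2)
w=max(a.shape[1],b.shape[1]);P=lambda i:cv2.copyMakeBorder(i,0,0,0,w-i.shape[1],0)
cv2.imwrite('pics/c5.png',np.vstack([P(a),P(b)]))
E
```

```text
28.9 [569.7  74.9 206.4] [ 1.7995e+02 -1.0000e-02  8.9990e+01] F [ 0.3 -0.9  0.4] w 90.8 0.0
side
b pot_a 0.35 [256. 218.] [776.7  18.2]
top
b pot_a 0.77 [414. 208.] [ 597.2 -260.5]
b pot_a 0.54 [452. 213.] [ 581.2 -364.7]
b pot_a 0.46 [464. 268.] [ 432.3 -390.6]
b beaker_a 0.75 [432. 212.] [ 586.  -311.9]
p lid_knob 0.82 [226. 238.] [520.8 256. ]
p lid_knob 0.57 [312. 313.] [525.5 256.3]
p lid 0.91 [315. 326.] [519.7 257.1]
p tank_mouth 0.57 [438. 208.] [ 580.6 -304.1]
```

View pics/c5.png

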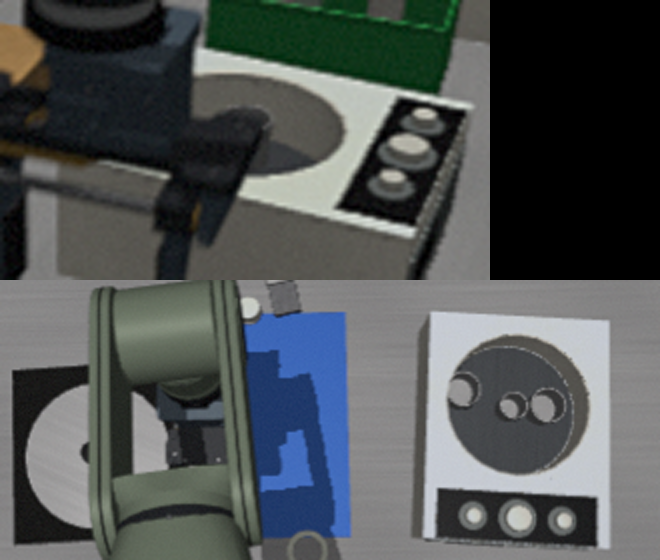

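The top half shows the view past the gripper to the tank. In the top-camera half, all three cups stand upright inside the tank: pots at (461,391) and (547,405), beaker at (512,406). The lid is still on the mat. Back to the lid.

step_arm:
  plan: [3.72, -0.96, 0, 0, 0, 0, 3.72, -0.96, 0, 0, 0, 0, 3.72, -0.96, 0, 0, 0, 0, 3.72, -0.96, 0, 0, 0, 0, 3.72, -0.96, 0, 0, 0, 0]

```text
time_s: 29.87
ee_pos: [521.6, 260.0, 206.1]
ee_rot: [180.0, -0.0, 89.9]
force: [-0.4, 0.7, -0.6]
gripper_width: 90.7
gripper_force: 0.0
```

step_arm:
  plan: [0, 0, 3, 0, 0, 0, 0, 0, 3.5, 0, 0, 0, 0, 0, 3.5, 0, 0, 0, 0, 0, 3.5, 0, 0, 0, 0, 0, 2, 0, 0, 0]

```text
time_s: 30.28
ee_pos: [520.2, 257.8, 47.4]
ee_rot: [-179.7, 0.1, 90.0]
force: [-0.9, 0.0, -1.0]
gripper_width: 91.1
gripper_force: 0.0
```

step_arm:
  plan: [0, 0, 1, 0, 0, 0, 0, 0, 0.4, 0, 0, 0, 0, 0, 0, 0, 0, 0, 0, 0, 0, 0, 0, 0]

```text
time_s: 30.62
ee_pos: [523.2, 259.4, 38.3]
ee_rot: [179.9, -0.1, 90.0]
force: [0.1, 0.2, 0.5]
gripper_width: 91.4
gripper_force: 0.0
```

step_arm:
  plan: [0, 0, 0, 0, 0, 0, 0, 0, 0, 0, 0, 0, 0, 0, 0, 0, 0, 0, 0, 0, 0, 0, 0, 0, 0, 0, 0, 0, 0, 0]
  hand: 0
  newtons: 40

```text
time_s: 31.03
ee_pos: [522.1, 259.2, 37.4]
ee_rot: [180.0, -0.0, 90.0]
force: [0.2, -0.2, -0.5]
gripper_width: 61.0
gripper_force: 0.0
```

step_arm:
  plan: [0, 0, 0, 0, 0, 0, 0, 0, 0, 0, 0, 0, 0, 0, 0, 0, 0, 0, 0, 0, 0, 0, 0, 0, 0, 0, 0, 0, 0, 0]

```text
time_s: 31.45
ee_pos: [522.0, 259.2, 36.9]
ee_rot: [180.0, -0.0, 90.0]
force: [0.5, -0.1, -0.5]
gripper_width: 31.2
gripper_force: 40.0
```

step_arm:
  plan: [0, 0, -0.5, 0, 0, 0, 0, 0, -1.5, 0, 0, 0, 0, 0, -2, 0, 0, 0, 0, 0, -3, 0, 0, 0, 0, 0, -3, 0, 0, 0]

```text
time_s: 31.87
ee_pos: [520.8, 258.6, 136.8]
ee_rot: [-179.8, 0.1, 90.0]
force: [-0.0, 0.7, -4.0]
gripper_width: 31.6
gripper_force: 40.0
```

step_arm:
  plan: [0, 0, -3, 0, 0, 0, 0, 0, -3, 0, 0, 0, 0, 0, -2.5, 0, 0, 0, 0, 0, -1.5, 0, 0, 0, 0, 0, 0, 0, 0, 0]

```text
time_s: 32.28
ee_pos: [523.3, 259.8, 240.7]
ee_rot: [179.6, -0.2, 90.0]
force: [0.5, 0.7, -3.0]
gripper_width: 31.5
gripper_force: 40.0
```

step_arm:
  plan: [-1.5, 0.13, 0, 0, 0, 0, -2.5, 0.2, 0, 0, 0, 0, -3, 0.25, 0, 0, 0, 0, -3, 0.25, 0, 0, 0, 0, -3, 0.25, 0, 0, 0, 0]

```text
time_s: 32.7
ee_pos: [531.2, 127.0, 234.5]
ee_rot: [-179.7, 0.1, 90.0]
force: [-0.5, -0.4, -4.1]
gripper_width: 31.2
gripper_force: 40.0
```

step_arm:
  plan: [-3, 0.25, 0, 0, 0, 0, -3, 0.25, 0, 0, 0, 0, -3, 0.25, 0, 0, 0, 0, -3, 0.25, 0, 0, 0, 0, -3, 0.25, 0, 0, 0, 0]

```text
time_s: 33.12
ee_pos: [543.5, -23.0, 234.6]
ee_rot: [-179.7, 0.0, 90.0]
force: [1.1, 0.2, -3.4]
gripper_width: 30.9
gripper_force: 40.0
```

step_arm:
  plan: [-3, 0.25, 0, 0, 0, 0, -3, 0.25, 0, 0, 0, 0, -3, 0.25, 0, 0, 0, 0, -3, 0.25, 0, 0, 0, 0, -3, 0.25, 0, 0, 0, 0]

```text
time_s: 33.53
ee_pos: [555.9, -172.6, 234.4]
ee_rot: [-179.7, -0.1, 90.0]
force: [1.4, 0.0, -3.0]
gripper_width: 31.4
gripper_force: 40.0
```

step_arm:
  plan: [-3, 0.25, 0, 0, 0, 0, -3, 0.25, 0, 0, 0, 0, -3, 0.25, 0, 0, 0, 0, -2.5, 0.2, 0, 0, 0, 0, -1.5, 0.17, 0, 0, 0, 0]

```text
time_s: 33.95
ee_pos: [567.2, -303.8, 234.1]
ee_rot: [-179.7, -0.1, 89.9]
force: [0.1, -0.1, -3.7]
gripper_width: 30.8
gripper_force: 40.0
```

step_arm:
  plan: [0, 0, 0, 0, 0, 0, 0, 0, 0, 0, 0, 0, 0, 0, 0, 0, 0, 0, 0, 0, 0, 0, 0, 0]

```text
time_s: 34.28
ee_pos: [568.7, -299.4, 236.6]
ee_rot: [-179.9, -0.1, 90.1]
force: [0.0, -0.2, -3.3]
gripper_width: 31.1
gripper_force: 40.0
```

```bash
python3 - <<'E'
from h import *
st()
p=viewer.grab_frame('side');save(p,'s6')
find(p,'lid_knob',242);find(p,'lid',203);print(proj(p,(569,-302,242)),proj(p,(569,-302,203)))
cv2.imwrite('pics/c6.png',cv2.resize(p['img'][70:190,300:450,::-1],None,fx=4,fy=4,interpolation=2))
E
```

```text
34.2833 [ 568.7 -299.4  236.6] [-1.7994e+02 -7.0000e-02  9.0070e+01] F [ 0.  -0.2 -3.3] w 31.1 40.0
p lid_knob 0.93 [368. 108.] [ 569.8 -283.1]
p lid 0.67 [370. 118.] [ 565.9 -300. ]
[370.52553518 105.00213607] [369.30003746 118.03229636]
```

View pics/c6.png

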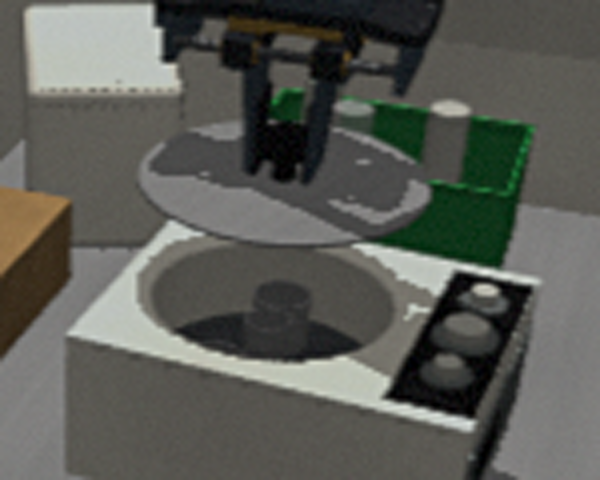

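The lid hangs level over the tank (crop 285,182), with the knob between the fingers at (285,150), and one cup shows in the tank. Lowering now.

step_arm:
  plan: [0, 0, 1.5, 0, 0, 0, 0, 0, 2, 0, 0, 0, 0, 0, 2, 0, 0, 0, 0, 0, 1, 0, 0, 0, 0, 0, 0.5, 0, 0, 0]

```text
time_s: 34.85
ee_pos: [568.2, -299.9, 165.2]
ee_rot: [-179.8, -0.1, 90.0]
force: [-1.0, 0.6, -3.9]
gripper_width: 31.3
gripper_force: 40.0
```

step_arm:
  plan: [0, 0, 0.4, 0, 0, 0, 0, 0, 0.4, 0, 0, 0, 0, 0, 0.4, 0, 0, 0, 0, 0, 0.3, 0, 0, 0, 0, 0, 0.3, 0, 0, 0]

```text
time_s: 35.27
ee_pos: [569.2, -301.0, 149.2]
ee_rot: [179.9, 0.0, 90.0]
force: [0.0, -0.4, -3.5]
gripper_width: 30.7
gripper_force: 40.0
```

step_arm:
  plan: [0, 0, 0.2, 0, 0, 0, 0, 0, 0.2, 0, 0, 0, 0, 0, 0.1, 0, 0, 0, 0, 0, 0, 0, 0, 0, 0, 0, 0, 0, 0, 0]

```text
time_s: 35.68
ee_pos: [569.1, -300.9, 144.0]
ee_rot: [180.0, 0.0, 90.0]
force: [0.1, 0.9, -3.0]
gripper_width: 31.1
gripper_force: 40.0
```

step_arm:
  plan: [0, 0, 0.05, 0, 0, 0, 0, 0, 0, 0, 0, 0]

```text
time_s: 35.85
ee_pos: [569.1, -300.9, 143.9]
ee_rot: [180.0, 0.0, 90.0]
force: [-1.0, 1.5, -1.0]
gripper_width: 30.9
gripper_force: 40.0
```

step_arm:
  plan: [0, 0, 0, 0, 0, 0, 0, 0, 0, 0, 0, 0, 0, 0, 0, 0, 0, 0, 0, 0, 0, 0, 0, 0, 0, 0, 0, 0, 0, 0]
  hand: 9.1

```text
time_s: 36.27
ee_pos: [569.1, -300.9, 143.6]
ee_rot: [180.0, 0.0, 90.0]
force: [0.2, -0.1, 0.3]
gripper_width: 61.5
gripper_force: 0.0
```

step_arm:
  plan: [0, 0, -1, 0, 0, 0, 0, 0, -2.5, 0, 0, 0, 0, 0, -3, 0, 0, 0, 0, 0, -2.5, 0, 0, 0, 0, 0, -1, 0, 0, 0]

```text
time_s: 36.68
ee_pos: [570.5, -301.7, 248.5]
ee_rot: [179.6, 0.2, 90.0]
force: [1.1, -0.6, 0.2]
gripper_width: 90.3
gripper_force: 0.0
```

step_arm:
  plan: [3.5, 0, 0, 0, 0, 0, 3.8, 0, 0, 0, 0, 0, 3.8, 0, 0, 0, 0, 0, 3.8, 0, 0, 0, 0, 0, 3.8, 0, 0, 0, 0, 0]
  hand: 0

```text
time_s: 37.1
ee_pos: [568.3, -112.2, 243.2]
ee_rot: [-180.0, -0.0, 90.0]
force: [0.5, 0.1, 0.4]
gripper_width: 60.7
gripper_force: 0.0
```

step_arm:
  plan: [3.5, 0, 0, 0, 0, 0, 3.8, 0, 0, 0, 0, 0, 0, 0, 0, 0, 0, 0, 0, 0, 0, 0, 0, 0]

```text
time_s: 37.43
ee_pos: [568.7, -39.1, 243.3]
ee_rot: [-180.0, 0.0, 90.2]
force: [-0.4, -0.8, 1.0]
gripper_width: 33.9
gripper_force: 0.0
```

```bash
python3 - <<'E'
from h import *
r=look('7',False)
for c in r:
    for n,z in [('lid_knob',149),('lid',110),('key_left_top',134),('key_middle_top',134),('key_right_top',134)]: find(r[c],n,z)
a=cv2.resize(r['top']['img'][160:300,380:500,::-1],None,fx=4,fy=4,interpolation=2)
b=cv2.resize(r['side']['img'][110:190,310:450,::-1],None,fx=2.2,fy=2.2,interpolation=2)
b=cv2.copyMakeBorder(b,0,a.shape[0]-b.shape[0],0,0,0)
cv2.imwrite('pics/c7.png',np.hstack([a,b]))
E
```

```text
37.4333 [568.7 -39.1 243.3] [-1.7997e+02  1.0000e-02  9.0210e+01] F [-0.4 -0.8  1. ] w 33.9 0.0
side
top
p lid_knob 0.94 [368. 136.] [ 565.6 -297.3]
p lid 0.74 [370. 146.] [ 561.4 -311.8]
p key_left_top 0.55 [411. 158.] [ 429.9 -243.5]
p key_middle_top 0.41 [414. 149.] [ 430.9 -299.3]
p key_right_top 0.61 [420. 142.] [ 421.2 -342.5]
p lid_knob 0.65 [440. 210.] [ 572.3 -300.9]
p lid 0.58 [438. 209.] [ 580.5 -305.5]
p key_left_top 0.72 [442. 266.] [ 435.7 -302.4]
p key_left_top 0.59 [421. 266.] [ 436.2 -250. ]
p key_middle_top 0.73 [441. 267.] [ 432.8 -298.6]
p key_right_top 0.44 [465. 272.] [ 418.8 -357.2]
```

View pics/c7.png

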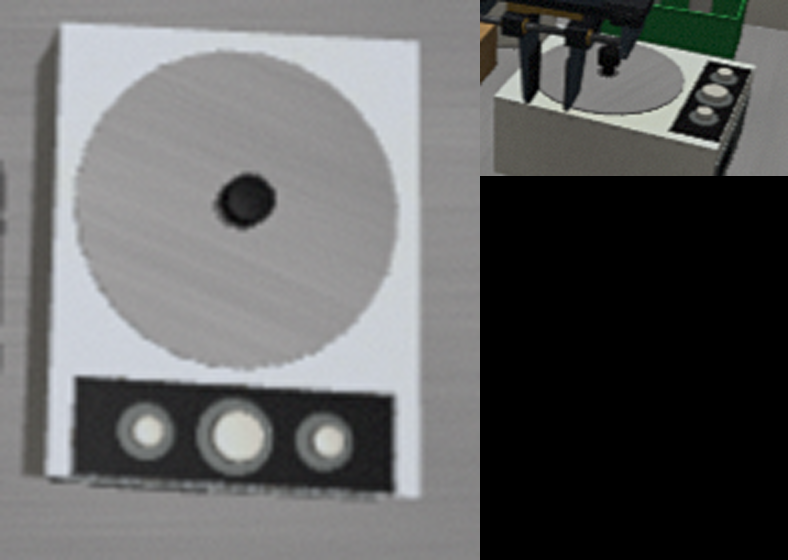

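The lid sits flat and centred on the tank (knob at 247,200 in the crop, plate even all round). The key caps are at (148,431), (238,436) and (328,440). They come out near (430,-240), (427,-295) and (424,-350), 55 mm apart as they should be. Left key first.

step_arm:
  plan: [-2.84, -1.985, 0, 0, 0, 0, -2.84, -1.985, 0, 0, 0, 0, -2.84, -1.985, 0, 0, 0, 0, -2.84, -1.985, 0, 0, 0, 0, -2.84, -1.985, 0, 0, 0, 0]

```text
time_s: 38.45
ee_pos: [468.7, -183.9, 243.5]
ee_rot: [180.0, 0.0, 90.0]
force: [0.0, -0.3, 0.1]
gripper_width: 0.3
gripper_force: 0.0
```

step_arm:
  plan: [-2.84, -1.985, 0, 0, 0, 0, -2.84, -1.985, 0, 0, 0, 0, 0, 0, 0, 0, 0, 0, 0, 0, 0, 0, 0, 0, 0, 0, 0, 0, 0, 0]

```text
time_s: 38.87
ee_pos: [430.3, -239.5, 243.5]
ee_rot: [180.0, -0.0, 90.0]
force: [0.2, -0.2, 0.1]
gripper_width: 0.8
gripper_force: 0.0
```

step_arm:
  plan: [0, 0, 2, 0, 0, 0, 0, 0, 2.5, 0, 0, 0, 0, 0, 2, 0, 0, 0, 0, 0, 1, 0, 0, 0, 0, 0, 0.5, 0, 0, 0]

```text
time_s: 39.28
ee_pos: [430.0, -238.2, 161.9]
ee_rot: [-179.9, -0.1, 90.1]
force: [-0.3, 1.0, -0.4]
gripper_width: 0.6
gripper_force: 0.0
```

step_arm:
  plan: [0, 0, 0, 0, 0, 0, 0, 0, 0, 0, 0, 0, 0, 0, 0, 0, 0, 0]

```text
time_s: 39.53
ee_pos: [431.0, -239.9, 164.6]
ee_rot: [179.9, 0.1, 90.0]
force: [-0.3, 1.1, 0.1]
gripper_width: 0.3
gripper_force: 0.0
```

```bash
python3 - <<'E'
from h import *
st()
p=viewer.grab_frame('top');save(p,'t8');q=viewer.grab_frame('side')
for uv in [(417,267.75),(439.5,269),(462,270)]: print(at_z(p,uv,134).round(1))
a=cv2.resize(q['img'][100:200,330:470,::-1],None,fx=4,fy=4,interpolation=2)
cv2.imwrite('pics/c8.png',a)
E
```

```text
39.5333 [ 431.  -239.9  164.6] [1.7987e+02 7.0000e-02 9.0030e+01] F [-0.3  1.1  0.1] w 0.3 0.0
[ 431.1 -240.2  134. ]
[ 427.3 -295.1  134. ]
[ 424. -350.  134.]
```

View pics/c8.png

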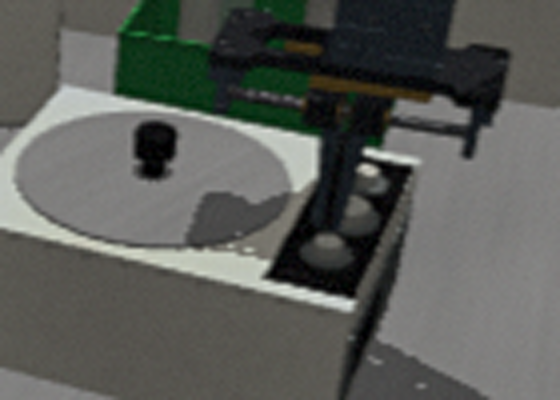

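The closed fingers stand just above the left key (crop 328,225 over the cap at 328,245), and the lid is flat. Pressing.

step_arm:
  plan: [0, 0, 0.8, 0, 0, 0, 0, 0, 0.4, 0, 0, 0, 0, 0, 0.2, 0, 0, 0, 0, 0, 0, 0, 0, 0, 0, 0, 0, 0, 0, 0]

```text
time_s: 40.05
ee_pos: [429.9, -239.6, 149.2]
ee_rot: [-180.0, -0.0, 90.0]
force: [0.5, 0.5, -0.1]
gripper_width: 0.3
gripper_force: 0.0
```

step_arm:
  plan: [0, 0, 0.2, 0, 0, 0, 0, 0, 0.2, 0, 0, 0, 0, 0, 0.2, 0, 0, 0, 0, 0, 0.2, 0, 0, 0, 0, 0, 0, 0, 0, 0]

```text
time_s: 40.47
ee_pos: [430.3, -239.9, 142.2]
ee_rot: [179.9, 0.0, 90.0]
force: [-1.2, -0.3, 6.6]
gripper_width: 0.6
gripper_force: 3.3
```

step_arm:
  plan: [0, 0, 0, 0, 0, 0, 0, 0, 0, 0, 0, 0]

```text
time_s: 40.63
ee_pos: [430.3, -239.9, 142.2]
ee_rot: [179.9, 0.0, 90.0]
force: [-1.7, 1.0, 7.9]
gripper_width: 0.4
gripper_force: 3.5
```

step_arm:
  plan: [0, 0, -0.5, 0, 0, 0, 0, 0, -1, 0, 0, 0, 0, 0, -1.5, 0, 0, 0, 0, 0, -1, 0, 0, 0, 0, 0, 0, 0, 0, 0]

```text
time_s: 41.05
ee_pos: [431.2, -240.3, 183.7]
ee_rot: [179.8, 0.1, 90.0]
force: [-0.5, 0.1, 0.3]
gripper_width: 0.1
gripper_force: 0.0
```

step_arm:
  plan: [-2, -0.12, 0, 0, 0, 0, -3.5, -0.18, 0, 0, 0, 0, -3.5, -0.18, 0, 0, 0, 0, -2, -0.12, 0, 0, 0, 0, 0, 0, 0, 0, 0, 0]

```text
time_s: 41.47
ee_pos: [423.7, -353.2, 180.7]
ee_rot: [-180.0, 0.1, 89.8]
force: [1.1, 0.5, -0.7]
gripper_width: -0.2
gripper_force: 0.0
```

step_arm:
  plan: [0, 0, 0, 0, 0, 0, 0, 0, 1, 0, 0, 0, 0, 0, 1, 0, 0, 0, 0, 0, 0.7, 0, 0, 0, 0, 0, 0.3, 0, 0, 0]

```text
time_s: 41.88
ee_pos: [423.3, -348.0, 149.5]
ee_rot: [-179.9, -0.1, 90.1]
force: [-0.1, 0.7, -0.4]
gripper_width: 0.3
gripper_force: 0.0
```

step_arm:
  plan: [0, 0, 0.2, 0, 0, 0, 0, 0, 0, 0, 0, 0, 0, 0, 0, 0, 0, 0]

```text
time_s: 42.13
ee_pos: [424.2, -349.6, 149.5]
ee_rot: [180.0, 0.0, 90.0]
force: [0.5, 0.1, -0.4]
gripper_width: 0.5
gripper_force: 0.0
```

step_arm:
  plan: [0, 0, 0.2, 0, 0, 0, 0, 0, 0.2, 0, 0, 0, 0, 0, 0.2, 0, 0, 0, 0, 0, 0.2, 0, 0, 0, 0, 0, 0, 0, 0, 0]

```text
time_s: 42.55
ee_pos: [424.5, -350.0, 142.3]
ee_rot: [179.9, 0.1, 90.0]
force: [0.9, 1.5, 5.5]
gripper_width: 0.4
gripper_force: 2.4
```

step_arm:
  plan: [0, 0, 0, 0, 0, 0, 0, 0, 0, 0, 0, 0]

```text
time_s: 42.72
ee_pos: [424.5, -350.0, 142.3]
ee_rot: [179.9, 0.1, 90.0]
force: [0.8, 0.3, 5.2]
gripper_width: 0.5
gripper_force: 3.0
```

step_arm:
  plan: [0, 0, -0.5, 0, 0, 0, 0, 0, -1, 0, 0, 0, 0, 0, -1.5, 0, 0, 0, 0, 0, -1, 0, 0, 0, 0, 0, 0, 0, 0, 0]

```text
time_s: 43.13
ee_pos: [424.8, -350.5, 183.8]
ee_rot: [179.8, 0.2, 90.0]
force: [0.5, 0.3, -0.5]
gripper_width: 0.5
gripper_force: 0.0
```

step_arm:
  plan: [1.5, 0.1, 0, 0, 0, 0, 2.5, 0.1, 0, 0, 0, 0, 1.5, 0.1, 0, 0, 0, 0, 0, 0, 0, 0, 0, 0, 0, 0, 0, 0, 0, 0]

```text
time_s: 43.55
ee_pos: [426.9, -293.6, 181.1]
ee_rot: [-180.0, -0.0, 90.1]
force: [0.4, -0.0, 0.3]
gripper_width: 0.6
gripper_force: 0.0
```

step_arm:
  plan: [0, 0, 0, 0, 0, 0, 0, 0, 1, 0, 0, 0, 0, 0, 1, 0, 0, 0, 0, 0, 0.7, 0, 0, 0, 0, 0, 0.3, 0, 0, 0]

```text
time_s: 43.97
ee_pos: [426.0, -294.4, 149.3]
ee_rot: [-179.8, -0.1, 90.0]
force: [0.1, 0.6, 0.7]
gripper_width: 0.7
gripper_force: 0.0
```

step_arm:
  plan: [0, 0, 0.2, 0, 0, 0, 0, 0, 0, 0, 0, 0, 0, 0, 0, 0, 0, 0]

```text
time_s: 44.22
ee_pos: [427.2, -294.8, 149.4]
ee_rot: [180.0, 0.0, 90.0]
force: [0.8, 0.0, -0.0]
gripper_width: 0.4
gripper_force: 0.0
```

step_arm:
  plan: [0, 0, 0.2, 0, 0, 0, 0, 0, 0.2, 0, 0, 0, 0, 0, 0.2, 0, 0, 0, 0, 0, 0.2, 0, 0, 0, 0, 0, 0, 0, 0, 0]

```text
time_s: 44.63
ee_pos: [427.5, -295.0, 142.3]
ee_rot: [179.9, 0.1, 90.0]
force: [-0.9, -0.3, 4.3]
gripper_width: 0.4
gripper_force: 2.4
```

step_arm:
  plan: [0, 0, 0, 0, 0, 0, 0, 0, 0, 0, 0, 0]

```text
time_s: 44.8
ee_pos: [427.5, -295.0, 142.3]
ee_rot: [179.9, 0.1, 90.0]
force: [-0.4, 0.7, 6.1]
gripper_width: 0.3
gripper_force: 3.0
```

step_arm:
  plan: [0, 0, -0.5, 0, 0, 0, 0, 0, -1.5, 0, 0, 0, 0, 0, -3, 0, 0, 0, 0, 0, -3, 0, 0, 0, 0, 0, -2, 0, 0, 0]

```text
time_s: 45.22
ee_pos: [427.3, -294.8, 243.8]
ee_rot: [179.9, 0.1, 90.0]
force: [0.5, -0.0, 0.3]
gripper_width: 0.5
gripper_force: 0.0
```

step_arm:
  plan: [2, 0, 0, 0, 0, 0, 3.8, 0, 0, 0, 0, 0, 3.8, 0, 0, 0, 0, 0, 3.8, 0, 0, 0, 0, 0, 3.5, 0, 0, 0, 0, 0]

```text
time_s: 45.63
ee_pos: [426.1, -123.7, 241.2]
ee_rot: [-179.9, -0.1, 90.0]
force: [0.6, 0.2, 0.6]
gripper_width: 0.2
gripper_force: 0.0
```

step_arm:
  plan: [3, 0, 0, 0, 0, 0, 2, 0, 0, 0, 0, 0, 0, 0, 0, 0, 0, 0, 0, 0, 0, 0, 0, 0, 0, 0, 0, 0, 0, 0]

```text
time_s: 46.05
ee_pos: [427.0, -76.1, 241.3]
ee_rot: [-180.0, 0.0, 90.0]
force: [-0.0, 0.3, -0.1]
gripper_width: 0.3
gripper_force: 0.0
```

```bash
python3 - <<'E'
from h import *
r=look('9',False)
for c in r: find(r[c],'lid_knob',149);find(r[c],'lid',110)
for c in r: find(r[c],'tape_roll',0);find(r[c],'pill_jar',0);find(r[c],'scrub_brush',0)
a=cv2.resize(r['side']['img'][100:280,220:460,::-1],None,fx=2.8,fy=2.8,interpolation=2)
cv2.imwrite('pics/c9.png',a)
E
```

```text
46.05 [427.  -76.1 241.3] [-1.7998e+02  2.0000e-02  9.0010e+01] F [-0.   0.3 -0.1] w 0.3 0.0
side
top
p lid_knob 0.75 [369. 136.] [ 563.9 -298.6]
p lid_knob 0.18 [312. 327.] [486.8 356.7]
p lid 0.65 [369. 148.] [ 560.7 -297.3]
p lid 0.59 [406. 249.] [382.2  87.1]
p lid 0.57 [424. 141.] [ 414.1 -399.5]
p lid_knob 0.61 [444. 211.] [ 568.4 -311.8]
p lid 0.59 [436. 212.] [ 573.5 -300. ]
p tape_roll 0.9 [406. 251.] [386.8 -24.4]
p tape_roll 0.57 [410. 160.] [ 450.4 -459.2]
p pill_jar 0.53 [268. 236.] [727.6  46.7]
p scrub_brush 0.91 [252. 219.] [8.011e+02 7.000e-01]
p tape_roll 0.48 [332. 286.] [386.  -31.6]
p pill_jar 0.49 [307. 168.] [725.   36.7]
p scrub_brush 0.86 [319. 138.] [ 8.132e+02 -1.000e-01]
p scrub_brush 0.17 [228. 234.] [534.6 262. ]
```

View pics/c9.png

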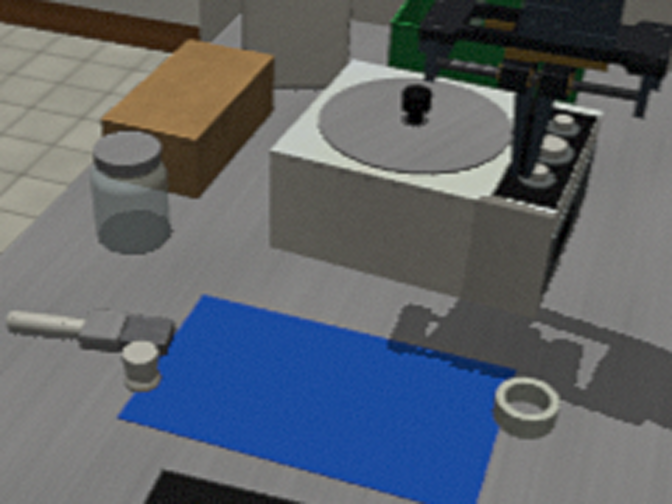

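The lid is flat on the tank (knob at 416,103 in the crop) and the keys are up (about 565,124 / 553,150 / 540,175). The blue mat is empty, the other things stand where they were, and the gripper is clear. Handing in.

```bash
python3 -c "
from workcell import env
print(env.job_done())"
```

```text
the job is handed in; nothing more can be done
None
```

The job is handed in, though the hand-in call returned no verdict: all three cups are in the tank, the lid is flat and home, and I pressed the left, right and middle keys in that order, each coming back up.

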